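# Seat the walnut cover cap and start the glue timer

### The arm

A 6-joint arm with a two-finger parallel gripper is mounted at the origin on the work surface. World frame = base frame: x ahead of the robot, y to its left, z up, the work surface at z = 0. Lengths are in m, angles in rad, forces in N, time in s.
With the tool pointing down it reaches from about 0.275 to 0.825 m from the base axis. Payload 4.9 kg.
Tool frame: the origin (TCP) lies at the very end of the fingers, on their centre line; the grasp point (between the pads) lies 19 mm behind it; z points along the fingers, y is the line along which they close (so a half turn about z gives the same grasp; the last joint's range is limited). The gripper opens to 85 mm and grips with 20 to 120 N. Pads are 22 mm wide; open, the fingers measure 114 mm over their backs; the gripper's body (76 mm by 85 mm) begins 54 mm behind the grasp point. The pads swing forward as they close: fully open they stand 13 mm farther back than shut.
Start: joints at [-1.48, 0.326, -0.193, 1.052, 0, 1.437], TCP at [0.123, -0.536, 0.231] pointing down, gripper open.
Joint ranges: [-2.65, 2.65], [-0.97, 1.79], [-1.3, 1.35], [-1.93, 2.1], [-1.47, 1.37], [-3.14, 3.14]. Speed limits (rad/s): [2.57, 2.57, 3.14, 3.14, 3.14, 3.14].

### API

Orientations are given as a unit quaternion [w, x, y, z].
In Python, from rig import manip, cams, telemetry gives the robot as it stands (manip), with the cameras (cams) and the readings (telemetry).
- The arm moves only by the tool shift_gripper, called after "Request:" as name(argument=value, ...), one argument or row to a line, values as JSON. Schema: {"type":"object","properties":{"plan":{"type":"array","items":{"type":"object","properties":{"xyz":{"type":"array","items":{"type":"number"},"minItems":3,"maxItems":3},"rotvec":{"type":"array","items":{"type":"number"},"minItems":3,"maxItems":3}},"additionalProperties":false},"minItems":1,"maxItems":20},"aperture":{"type":"number"},"only":{"type":"string"},"quiet":{"type":"boolean"},"lines":{"type":"string"}},"required":["plan"],"additionalProperties":false}. plan is a list of rows, 1 to 20 of them, each an object with the fields xyz (a list: dx, dy, dz in a scale on which 1.0 is 100 cm), rotvec (a list: a rotation vector rx, ry, rz in shares of pi rad (1.0 is pi rad)); a field left out counts as zero; each row is the pose to reach, as a shift and turn from the pose commanded when the call began, along the tool's axes at that moment; what a row does not reach only later rows make up. A row lasts 1/8 s, in which the tool goes at most 0.0625 m and 0.188 rad, less where a joint would pass 70% of its speed; a pose out of reach is approached as far as the arm can. aperture is the finger opening in m, set as the call begins (left out keeps the last). The fingers move at their own pace and stop on an object; the grip force is fixed at half the most. Time passes only in rows, so rows that do not move let the fingers close. The tool returns the time, the measured TCP pose, the force, the opening and the grip force at its end. only (a regular expression) keeps the lines of the reply that match it, lines (a string "A,B") keeps lines A to B, and quiet returns only ok. No shift or turn number may pass 1 either way. Input that does not fit is refused with a message, and nothing moves.
- telemetry.state(): the state, without advancing time (a new reading comes with each control period).
- cams.camera(name): name is "scene" or "top" or "wrist"; returns a dict with "pixels" (420x560x3 uint8, blue, green, red), "intrinsics" (3x3 intrinsics, pixels), "rvec" (rotation vector, rad) and "tvec" (3), from world to camera coordinates, as OpenCV has them. Camera axes: x right, y down, z forward; pixel columns grow to the right and rows downward; lengths in m; the calibration is good to about 2 mm. The wrist camera is an equidistant fisheye: a pixel r from the principal point sees the ray r / f radians off the axis. A picture is of the moment at which its call begins. There is no depth.
- manip.close_job(): hands the job in; it is judged then, once.
The state is a dict: "t": time; "qpos": joint angles; "dq": joint speeds; "joint_efforts": joint torques, N m; "ee_pos": TCP position; "eef_rot": TCP orientation; "force": force on the tool from outside, world axes, zero at the start; "ft_torque": the same for the moment, N m; "gripper_width": finger opening in m; "grip_force": force on a finger pad.
Only numpy, scipy, OpenCV 4.12 (cv2) and the standard library are available. Lean on these libraries where they do the work, as an engineer would, in place of code of your own. Each camera call takes 0.05 s, during which the arm holds its last target. There are 200 camera calls.

### The job

With the fingertips, gently press the dark walnut cap fully home on the beam, so that its head sits down on the wood; only then press the green start button on the glue timer all the way down, and draw back so that it springs up again. Leave the maple cap and the red cap standing proud, do not press the red button, and leave the loose things on the bench where they lie. Nothing is to be pulled out or lifted.

Things in the scene. Friction and masses are not known exactly. Their poses are not given: they have to be found in the camera images.
- cap_walnut_top (a point): centre of the top face of the very dark brown walnut wooden cap: a flat round head 34 mm across, 8 mm thick, on a stem standing in a hole of the beam. At the start the head's underside is 8 to 10 mm above the beam's top face (this point 76 to 78 mm above the bench); fully home this point is 68 mm above the bench. z up. The one to press
- cap_walnut (a joint): joint of the dark walnut cap along its hole, m: grows as the cap is pushed down; starts at 0 to 0.002, 0.010 = fully home (head down on the beam, a firm stop: come down on it slowly, 10 to 30 mm/s), negative = pulled up. Stiff fit: takes about 4 N to slide and stays where it is left
- cap_maple_top (a point): centre of the top face of the pale cream maple wooden cap: a flat round head 34 mm across, 8 mm thick, on a stem standing in a hole of the beam. At the start the head's underside is 8 to 10 mm above the beam's top face (this point 76 to 78 mm above the bench); fully home this point is 68 mm above the bench. z up. To be left standing proud
- cap_red_top (a point): centre of the top face of the dark red wooden cap: a flat round head 34 mm across, 8 mm thick, on a stem standing in a hole of the beam. At the start the head's underside is 8 to 10 mm above the beam's top face (this point 76 to 78 mm above the bench); fully home this point is 68 mm above the bench. z up. To be left standing proud
- beam: sawn mid-brown beam, fixed, 120 (x) x 340 (y) x 60 mm high; origin at the centre of its underside, y along its length, z up. The caps stand on its centre line at y = +130, +60 and -10 mm, in any order. A steel bar clamp holds its right end: bar up to 200 mm high at y = -200 mm, pale wooden handle up to 212 mm high at y = -145 mm
- timer: grey glue timer lying face up on the bench, fixed, 100 (x) x 150 (y) x 30 mm high, with a black display on its far half; origin at the centre of its underside, z up. On its near half are two round buttons 72 mm apart in black housings: green start at (-20, +36) mm, red reset at (-20, -36) mm
- btn_start_top (a point): centre of the top of the green start button, a push button 26 mm across, 52 mm above the bench; z up
- btn_start (a joint): travel of the green start button, m: 0 = released, 0.006 = fully down (firm stop); about 4 N holds it fully down, a spring brings it back. It counts as pressed beyond 0.0045
- btn_reset_top (a point): centre of the top of the red reset button, same size and height as the green one. Not to be pressed
- btn_reset (a joint): travel of the red reset button, m: 0 = released, 0.006 = fully down
- glue: white glue bottle with orange cap, loose, 52 mm across, 130 mm high; origin at the centre of its underside
- tub: white tub with blue lid, loose, 98 mm across, 82 mm high; origin at the centre of its underside
- mallet: mallet lying on the bench, loose, wooden handle along its x, black rubber head 54 mm across and 90 mm long at x = +100 mm; 290 mm long in all, 54 mm high; origin on the bench near the middle of the handle
- chisel: chisel lying on the bench, loose, 250 mm long along its x, blade to +x, wooden handle to -x, 22 mm high; origin on its underside at the handle's front end
- brush: small glue brush lying on the bench, loose, along its x, wooden handle to -x, about 30 mm high or less; origin on its underside

How it is judged:
On the way, in this order (a step that is already met when the one before it is completed fails the run):
1. the walnut cap is pressed fully home (to within 1.5 mm) by the fingers (value of joint cap_walnut above 0.0085 m and contact force between the fingers and cap_walnut above 0.3 N), for 0.1 s.
2. the green start button is pressed down (beyond 4.5 mm) by the fingers (value of joint btn_start above 0.0045 m and contact force between the fingers and btn_start above 0.3 N), for 0.1 s.
At the end, for the whole second after the job is handed in: the walnut cap is home to within 1.5 mm, both buttons are up (within 1 mm), the maple and red caps are within 2 mm of where they began, and the five loose things are at rest within 20 mm of where they began (value of joint cap_walnut above 0.0085 m and value of joint each of btn_start, btn_reset below 0.001 m and distance of each of cap_maple_top, cap_red_top from where it was at the start of the episode below 0.002 m and distance of each of glue, tub, mallet, chisel, brush from where it was at the start of the episode below 0.02 m and linear speed of each of glue, tub, mallet, chisel, brush below 0.02 m/s); the robot touches nothing.
It fails at once if the start button is pressed before the walnut cap is home (value of joint btn_start above 0.003 m and value of joint cap_walnut below 0.0085 m).
It fails at once if the walnut cap is pulled up out of its hole by more than 3 mm (value of joint cap_walnut below -0.003 m).
It fails at once if the maple or the red cap is pressed, pulled or moved by more than 2 mm, or the red reset button is pressed by more than 2 mm (value of joint btn_reset above 0.002 m or distance of any of cap_maple_top, cap_red_top from where it was at the start of the episode above 0.002 m).
It fails at once if the cap or the start button is pressed harder than 60 N (slammed) (contact force between anything else and cap_walnut above 60 N or contact force between anything else and btn_start above 60 N).
It fails at once if a bystander (glue bottle, tub, mallet, chisel, brush) is moved or lifted by more than 20 mm (distance of any of glue, tub, mallet, chisel, brush from where it was at the start of the episode above 0.02 m).
It also fails if it takes over 48 s, if anything falls off the work surface, if the arm or the gripper's body presses on something with over 40 N, if the wrist force passes 120 N, or if a joint passes its speed limit or range.

## Working session

There is one attempt and no reset: what is moved stays moved. The work goes in short steps, Python scripts to look and compute and a tool call to move; the robot and the scene stay as the last step left them, time stands still between calls to the robot, and variables do not carry over. Pictures are saved under pics/ and viewed, at most 10 in all, crops included, and the job is handed in when it is done.

```bash
ls; mkdir -p pics; python3 - <<'E'
from rig import manip, cams, telemetry
import cv2,json
s=telemetry.state();print(s["t"],s["ee_pos"],s["eef_rot"],s["gripper_width"])
for n in("scene","top"):
    c=cams.camera(n);cv2.imwrite(f"pics/{n}0.png",c["pixels"])
    print(n,c["intrinsics"],c["rvec"],c["tvec"])
E
```

```text
pics
rig.py
0.0 [ 0.1225643  -0.53557369  0.23050994] [-8.54630876e-04  9.93689748e-01  1.12160395e-01  2.00268866e-05] 0.08538348253096188
scene [[418.72828716   0.         278.84598638]
 [  0.         418.72828716 204.81354994]
 [  0.           0.           1.        ]] [ 1.84776529  1.37860799 -0.68682903] [-0.15092181 -0.28610322  1.61941676]
top [[441.8608329    0.         280.59902581]
 [  0.         441.8608329  211.7707057 ]
 [  0.           0.           1.        ]] [ 2.21447571 -2.14920069  0.10219514] [-0.05267721  0.60698597  1.12389342]
```

View pics/scene0.png

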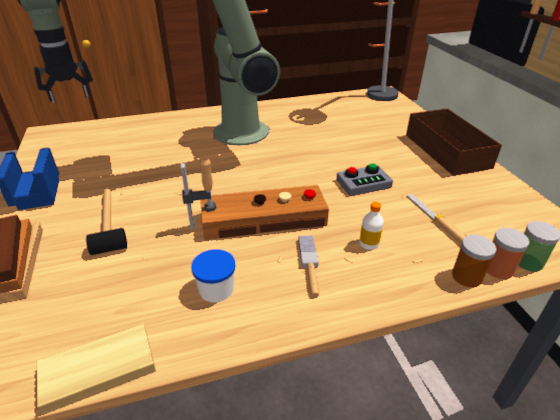

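View pics/top0.png

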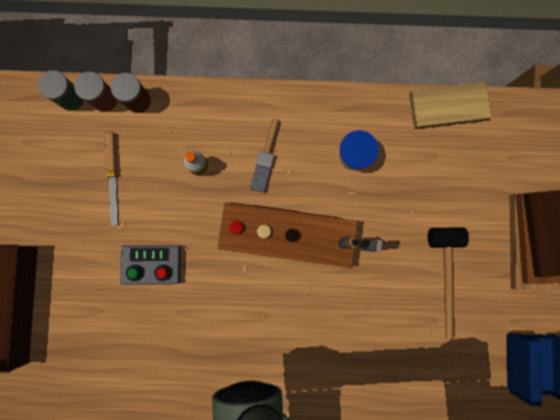

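The scene view shows walnut at about (260,199), maple (285,197), red cap (310,194), green button (372,168) and red button (351,172). In the top view they are at (292,235), (264,231), (236,227), (134,273) and (163,272). Next I refine these on enlarged crops.

```bash
python3 - <<'E'
import cv2,numpy as np
a=cv2.imread("pics/scene0.png");b=cv2.imread("pics/top0.png")
def cr(im,x,y,w,h,f): return cv2.resize(im[y:y+h,x:x+w],(w*f,h*f),interpolation=cv2.INTER_CUBIC)
o=np.zeros((600,800,3),np.uint8)
A=cr(a,245,180,80,35,8);o[:280,:640]=A         # scene caps, x8
o[290:290+280,:320]=cr(b,222,215,80,35,8)[:280,:320] if 0 else cr(b,220,215,80,70,4)
B=cr(a,335,155,60,40,6);o[290:530,330:690]=B
cv2.imwrite("pics/crop1.png",cv2.convertScaleAbs(o,alpha=1.6))
o=np.zeros((600,800,3),np.uint8)
o[:240,:640]=cr(b,222,215,80,30,8);o[250:250+320,:560]=cr(b,115,245,70,40,8)
cv2.imwrite("pics/crop2.png",cv2.convertScaleAbs(o,alpha=1.6))
E
```

```text
(no output)
```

View pics/crop1.png

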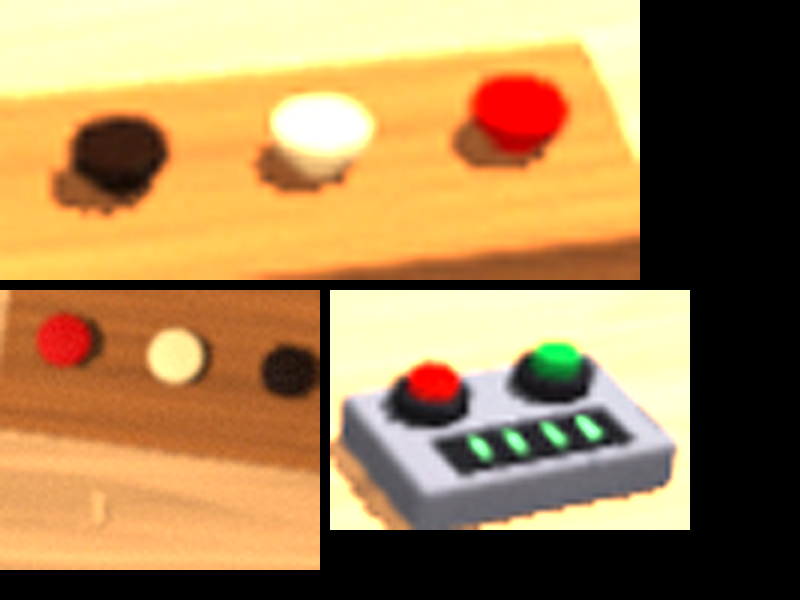

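View pics/crop2.png

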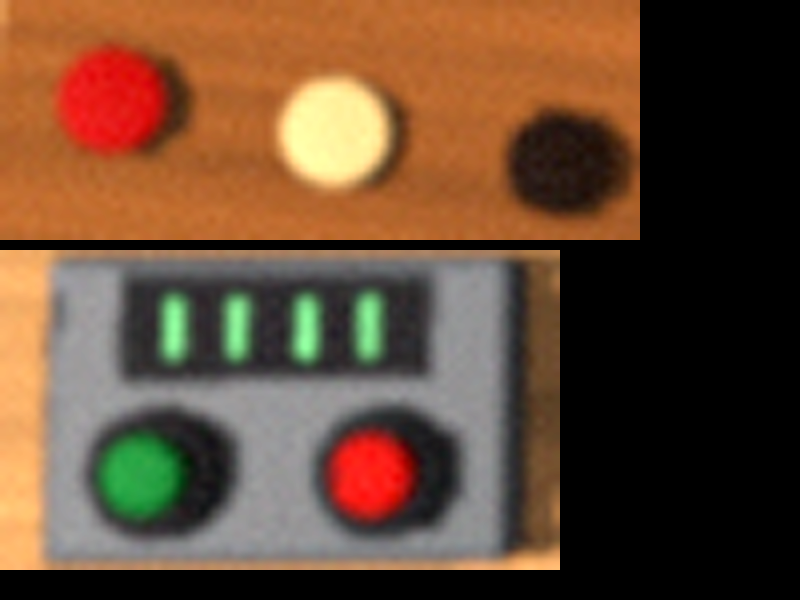

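The crops give clear head centres. In scene ×8, walnut is (120,147), maple (322,122) and red cap (520,104); in scene ×6, green is (228,65) and red (105,88). In top ×8, red cap is (112,99), maple (336,132), walnut (562,160), green (140,225) and red (371,226).

```bash
cat > h.py <<'E'
import numpy as np,cv2
from scipy.spatial.transform import Rotation as R
K={"s":(418.72828716,278.84598638,204.81354994),"t":(441.8608329,280.59902581,211.7707057)}
E={"s":([1.84776529,1.37860799,-0.68682903],[-0.15092181,-0.28610322,1.61941676]),"t":([2.21447571,-2.14920069,0.10219514],[-0.05267721,0.60698597,1.12389342])}
def P(n):
    f,cx,cy=K[n];r,t=E[n]
    return np.array([[f,0,cx],[0,f,cy],[0,0,1]])@np.c_[R.from_rotvec(r).as_matrix(),t]
def tri(a,b): 
    X=cv2.triangulatePoints(P("s"),P("t"),np.array(a,float).reshape(2,1),np.array(b,float).reshape(2,1))[:,0];return X[:3]/X[3]
def onz(n,p,z):
    H=P(n);H=np.c_[H[:,0],H[:,1],H[:,2]*z+H[:,3]];q=np.linalg.solve(H,[*p,1]);return q[:2]/q[2]
def px(u,o,f): return (np.array(u)+.5)/f-.5+np.array(o)
E
python3 - <<'E'
from h import *
np.set_printoptions(precision=4,suppress=True)
S=dict(wal=(120,147),map=(322,122),red=(520,104));T=dict(wal=(562,160),map=(336,132),red=(112,99))
s={k:px(v,(245,180),8) for k,v in S.items()};t={k:px(v,(222,215),8) for k,v in T.items()}
for k,u,v in(("bg",(228,65),(140,225)),("br",(105,88),(371,226))): s[k]=px(u,(335,155),6);t[k]=px(v,(115,245),8)
X={}
for k in s:
    z=.077 if k[0]!='b' else .052
    X[k]=tri(s[k],t[k]);print(k,X[k],onz("s",s[k],z),onz("t",t[k],z))
for a,b in(("wal","map"),("map","red"),("bg","br")):print(a,b,np.linalg.norm(X[a]-X[b]))
from rig import manip, cams, telemetry
st=telemetry.state();q=st["eef_rot"];print(R.from_quat([q[1],q[2],q[3],q[0]]).as_matrix(),st["ee_pos"])
E
```

```text
wal [ 0.5486 -0.0626  0.0731] [ 0.5541 -0.0627] [ 0.5482 -0.0636]
map [0.5551 0.0076 0.0739] [0.5595 0.0072] [0.5547 0.0066]
red [0.5633 0.0772 0.0731] [0.5686 0.0759] [0.5629 0.0763]
bg [0.4414 0.336  0.0449] [0.4517 0.3304] [0.4417 0.3332]
br [0.4433 0.2638 0.0444] [0.4544 0.2589] [0.4434 0.2611]
wal map 0.07052483380769822
map red 0.07014625294807987
bg br 0.07220679667975097
[[ 0.9748  0.2229 -0.0001]
 [ 0.2229 -0.9748  0.0015]
 [ 0.0002 -0.0015 -1.    ]] [ 0.1226 -0.5356  0.2306]
```

Checks hold: cap spacing is 70.5 and 70.1 mm, button spacing is 72.2 mm, and the heights are within calibration error (4–7 mm low). Targets are walnut (0.549, -0.063) and green (0.443, 0.334). I'm moving over the walnut cap with the gripper shut, turning the wrist to stay within the last joint's range.

The manual's scale: turns go in shares of pi rad. Converting my numbers, -1.5 rad / 3.1416 = -0.4775.

Request:
shift_gripper(
  plan=[
    {"xyz":[0.037, -0.036, -0.01], "rotvec":[0, 0, -0.0477]},
    {"xyz":[0.073, -0.073, -0.02], "rotvec":[0, 0, -0.0955]},
    {"xyz":[0.11, -0.109, -0.03], "rotvec":[0, 0, -0.1432]},
    {"xyz":[0.147, -0.145, -0.03], "rotvec":[0, 0, -0.191]},
    {"xyz":[0.184, -0.182, -0.03], "rotvec":[0, 0, -0.2387]},
    {"xyz":[0.22, -0.218, -0.03], "rotvec":[0, 0, -0.2865]},
    {"xyz":[0.257, -0.254, -0.03], "rotvec":[0, 0, -0.3342]},
    {"xyz":[0.294, -0.29, -0.03], "rotvec":[0, 0, -0.382]},
    {"xyz":[0.33, -0.327, -0.03], "rotvec":[0, 0, -0.4297]},
    {"xyz":[0.367, -0.363, -0.03], "rotvec":[0, 0, -0.4775]},
    {"xyz":[0.41, -0.364, 0], "rotvec":[0, 0, -0.4775]},
    {"xyz":[0.45, -0.365, 0.03], "rotvec":[0, 0, -0.4775]},
    {"xyz":[0.49, -0.366, 0.05], "rotvec":[0, 0, -0.4775]},
    {"xyz":[0.521, -0.366, 0.07], "rotvec":[0, 0, -0.4775]},
    {"xyz":[0.521, -0.366, 0.08], "rotvec":[0, 0, -0.4775]},
    {"xyz":[0.521, -0.366, 0.08], "rotvec":[0, 0, -0.4775]},
    {"xyz":[0.521, -0.366, 0.08], "rotvec":[0, 0, -0.4775]},
  ],
  aperture=0,
)

```text
t: 2.22
ee_pos: [0.5484, -0.0635, 0.1519]
eef_rot: [0.0, 0.651, 0.759, -0.0]
force: [-0.4, -0.1, 0.2]
gripper_width: -0.0004
grip_force: 0.0
```

```bash
python3 - <<'E'
from h import *
from rig import manip, cams, telemetry
st=telemetry.state();print(st["qpos"])
w=st["eef_rot"];print(R.from_quat([w[1],w[2],w[3],w[0]]).as_matrix().round(3))
c=cams.camera("wrist");cv2.imwrite("pics/w1.png",c["pixels"]);print(c["intrinsics"],c["rvec"],c["tvec"])
np.savez("w1.npz",K=c["intrinsics"],r=c["rvec"],t=c["tvec"])
E
```

```text
[-2.48990167e-01  3.95247636e-01 -3.06398747e-01  8.69000149e-01
 -1.04404254e-04  1.16837510e+00]
[[-0.153  0.988  0.   ]
 [ 0.988  0.153 -0.   ]
 [-0.     0.    -1.   ]]
[[325.1922621    0.         282.22143918]
 [  0.         325.1922621  215.73008464]
 [  0.           0.           1.        ]] [-2.87122364 -0.22074947 -0.03010603] [-0.53222061 -0.15451249  0.26278891]
```

View pics/w1.png

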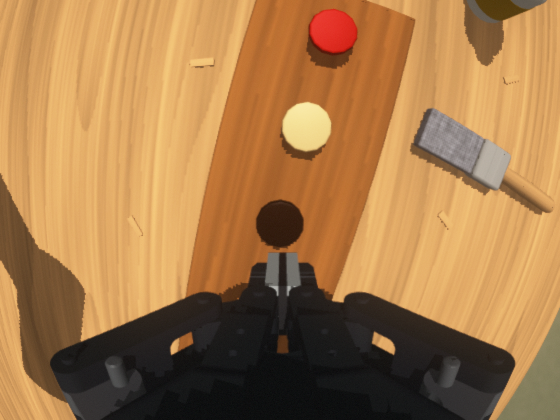

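The wrist picture shows walnut's top centred at about (280,222), maple at (306,126) and the red cap at (333,31). The shut fingertips lie just below walnut, at (283,258).

```bash
cat >> h.py <<'E'
def fish(f,p,z):
    d=np.load(f);K=d["K"];v=(np.array(p,float)-K[:2,2])/K[0,0];th=np.linalg.norm(v)
    ray=np.r_[np.sin(th)*v/th,np.cos(th)];M=R.from_rotvec(d["r"]).as_matrix()
    C=-M.T@d["t"];w=M.T@ray;return C+w*(z-C[2])/w[2]
E
python3 - <<'E'
from h import *
for p in((280,222),(306,126),(333,31)):print(fish("w1.npz",p,.077).round(4))
from rig import manip, cams, telemetry
M=R.from_quat(np.roll(telemetry.state()["eef_rot"],-1)).as_matrix()
print(M.T@(np.array([.549,-.063,0])-[.5484,-.0635,0]))
E
```

```text
[ 0.5464 -0.0611  0.077 ]
[0.5534 0.0067 0.077 ]
[0.5612 0.0753 0.077 ]
[4.02509834e-04 6.69317340e-04 3.63611950e-07]
```

Three views agree within 3 mm, so I'm over the cap. I'll descend to just above it, then press at 16–20 mm/s.

Request:
shift_gripper(
  plan=[
    {"xyz":[0, 0, 0.02]},
    {"xyz":[0, 0, 0.04]},
    {"xyz":[0, 0, 0.055]},
    {"xyz":[0, 0, 0.065]},
    {"xyz":[0, 0, 0.068]},
    {"xyz":[0, 0, 0.0705]},
    {"xyz":[0, 0, 0.073]},
    {"xyz":[0, 0, 0.075]},
    {"xyz":[0, 0, 0.075]},
  ],
)

```text
t: 3.4
ee_pos: [0.5492, -0.0633, 0.0765]
eef_rot: [0.0, 0.651, 0.759, 0.0]
force: [0.1, -0.7, 0.4]
gripper_width: 0.0001
grip_force: 0.5
```

Request:
shift_gripper(
  plan=[
    {"xyz":[0, 0, 0.002]},
    {"xyz":[0, 0, 0.004]},
    {"xyz":[0, 0, 0.004]},
  ],
)

```text
t: 3.78
ee_pos: [0.5492, -0.0633, 0.0723]
eef_rot: [0.0, 0.651, 0.759, 0.0]
force: [0.2, -0.2, 2.1]
gripper_width: 0.0001
grip_force: 1.2
```

Request:
shift_gripper(
  plan=[
    {"xyz":[0, 0, 0.002]},
    {"xyz":[0, 0, 0.004]},
    {"xyz":[0, 0, 0.004]},
    {"xyz":[0, 0, 0.004]},
  ],
)

```text
t: 4.28
ee_pos: [0.549, -0.0633, 0.0681]
eef_rot: [-0.0, 0.651, 0.759, -0.0]
force: [0.8, -0.5, 2.3]
gripper_width: -0.0002
grip_force: 0.7
```

Request:
shift_gripper(
  plan=[
    {"xyz":[0, 0, 0.0015]},
    {"xyz":[0, 0, 0.0015]},
    {"xyz":[0, 0, 0.0015]},
  ],
)

```text
t: 4.65
ee_pos: [0.549, -0.0633, 0.0679]
eef_rot: [0.0, 0.651, 0.759, 0.0]
force: [-2.3, 0.8, 11.8]
gripper_width: 0.0002
grip_force: 6.1
```

Firm stop at z = 0.068 with about 12 N, so walnut is home. I'll rise, then move over to the green button.

Request:
shift_gripper(
  plan=[
    {"xyz":[0, 0, -0.03]},
    {"xyz":[0, 0, -0.08]},
    {"xyz":[0.04, -0.004, -0.1]},
    {"xyz":[0.09, -0.01, -0.1]},
    {"xyz":[0.14, -0.015, -0.1]},
    {"xyz":[0.19, -0.02, -0.1]},
    {"xyz":[0.24, -0.026, -0.1]},
    {"xyz":[0.29, -0.031, -0.1]},
    {"xyz":[0.34, -0.037, -0.1]},
    {"xyz":[0.38, -0.041, -0.09]},
    {"xyz":[0.408, -0.044, -0.085]},
    {"xyz":[0.408, -0.044, -0.085]},
    {"xyz":[0.408, -0.044, -0.085]},
    {"xyz":[0.408, -0.044, -0.085]},
  ],
)

```text
t: 6.4
ee_pos: [0.4431, 0.3321, 0.1518]
eef_rot: [0.0, 0.651, 0.759, -0.0]
force: [-0.6, -0.3, -0.2]
gripper_width: 0.0001
grip_force: 0.0
```

```bash
python3 - <<'E'
from h import *
from rig import manip, cams, telemetry
c=cams.camera("wrist");np.savez("w2.npz",K=c["intrinsics"],r=c["rvec"],t=c["tvec"]);a=c["pixels"]
s=cams.camera("scene")["pixels"][180:215,245:325];a[:105,:240]=cv2.resize(s,(240,105),interpolation=2)
cv2.imwrite("pics/w2.png",a)
E
```

```text
(no output)
```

View pics/w2.png

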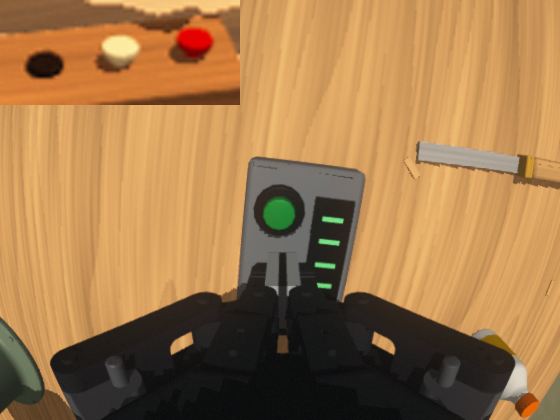

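The inset shows walnut down on the beam, with maple and red still proud. The green button's top is centred at (279,213) in the wrist view.

```bash
python3 - <<'E'
from h import *
from rig import manip, cams, telemetry
st=telemetry.state();M=R.from_quat(np.roll(st["eef_rot"],-1)).as_matrix()
g=fish("w2.npz",(279,213),.052);print(g,M.T@(g-st["ee_pos"]),M.T@([.4425,.3345,.052]-st["ee_pos"]))
E
```

```text
[0.44031092 0.33442263 0.052     ] [ 0.00255481 -0.00263316  0.09996886] [ 0.00229888 -0.00045771  0.0999692 ]
```

Request:
shift_gripper(
  plan=[
    {"xyz":[0.0025, -0.001, 0.02]},
    {"xyz":[0.0025, -0.001, 0.05]},
    {"xyz":[0.0025, -0.001, 0.075]},
    {"xyz":[0.0025, -0.001, 0.088]},
    {"xyz":[0.0025, -0.001, 0.094]},
    {"xyz":[0.0025, -0.001, 0.097]},
    {"xyz":[0.0025, -0.001, 0.099]},
    {"xyz":[0.0025, -0.001, 0.099]},
  ],
)

```text
t: 7.5
ee_pos: [0.4418, 0.3357, 0.0532]
eef_rot: [0.0, 0.651, 0.759, 0.0]
force: [-0.3, -1.1, -0.7]
gripper_width: 0.0001
grip_force: 0.0
```

Request:
shift_gripper(
  plan=[
    {"xyz":[0, 0, 0.002]},
    {"xyz":[0, 0, 0.004]},
    {"xyz":[0, 0, 0.0055]},
    {"xyz":[0, 0, 0.0065]},
    {"xyz":[0, 0, 0.0065]},
    {"xyz":[0, 0, 0.0065]},
  ],
)

```text
t: 8.25
ee_pos: [0.4419, 0.3358, 0.0465]
eef_rot: [0.0, 0.651, 0.759, 0.0]
force: [1.4, 0.8, 3.4]
gripper_width: -0.0001
grip_force: 1.8
```

Request:
shift_gripper(
  plan=[
    {"xyz":[0, 0, 0.001]},
    {"xyz":[0, 0, 0.002]},
    {"xyz":[0, 0, 0.002]},
    {"xyz":[0, 0, 0.002]},
  ],
)

```text
t: 8.75
ee_pos: [0.442, 0.3358, 0.0458]
eef_rot: [0.0, 0.651, 0.759, 0.001]
force: [-2.4, -0.1, 15.9]
gripper_width: 0.0003
grip_force: 7.6
```

The button is on its firm stop: z = 0.046 and 16 N. I'll draw back and check.

Request:
shift_gripper(
  plan=[
    {"xyz":[0, 0, -0.01]},
    {"xyz":[0, 0, -0.04]},
    {"xyz":[0, 0, -0.08]},
    {"xyz":[0, 0, -0.11]},
    {"xyz":[0, 0, -0.11]},
    {"xyz":[0, 0, -0.11]},
    {"xyz":[0, 0, -0.11]},
  ],
)

```text
t: 9.62
ee_pos: [0.4404, 0.3348, 0.1527]
eef_rot: [-0.001, 0.651, 0.759, -0.002]
force: [0.5, 0.3, -0.8]
gripper_width: -0.0003
grip_force: 0.0
```

```bash
python3 - <<'E'
from rig import manip, cams, telemetry
import cv2
cv2.imwrite("pics/end.png",cams.camera("scene")["pixels"])
E
```

```text
(no output)
```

View pics/end.png

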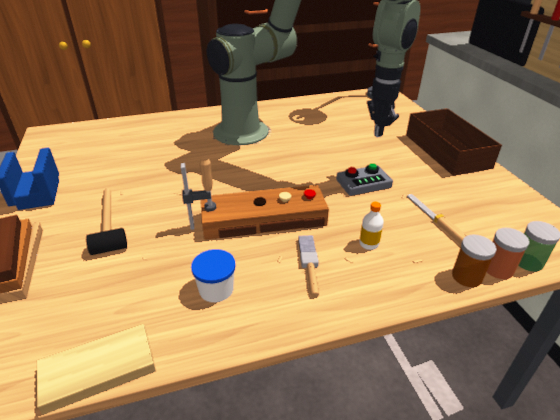

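The final view shows walnut down at (260,202), the other two caps proud, the green button up at (372,168), and the loose things where they were. The arm is clear.

```bash
python3 -c "
from rig import manip, cams, telemetry
print(manip.close_job())"
```

```text
the job is handed in; nothing more can be done
None
```

I pressed the walnut cap home, then pressed the green button fully down and let it spring back; the last picture shows nothing else moved, and the job is handed in (no verdict was returned).

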